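# Sweep the used pots into the collecting frame

### The arm

A 7-joint arm with a two-finger parallel gripper is mounted at the origin on a cart in front of the work surface, level with it; the furniture and walls round the work are solid. World frame = base frame: x ahead of the robot, y to its left, z up, the work surface at z = 0. Lengths are in m, angles in degrees, forces in N, time in s.
With the tool pointing down it reaches from about 0.4 to 0.85 m from the base axis. Payload 4.5 kg.
Tool frame: the origin (TCP) lies at the centre of the arm's flange, where the gripper is bolted on; the fingertips stand 173 mm ahead of it and the grasp point (between the pads) lies 155 mm ahead of it (env.tcp_to_grasp is the distance from the TCP to the grasp point, in m); z points along the fingers, y is the direction in which the jaws open and shut (so a half turn about z gives the same grasp; the last joint's range is limited). The gripper opens to 85 mm and grips with 20 to 120 N. Pads are 22 mm wide; open, the fingers measure 114 mm over their backs; the gripper's body (76 mm by 85 mm) begins 54 mm behind the grasp point. The pads swing forward as they close: fully open they stand 13 mm farther back than shut.
Start: joints at [-74.381, 39.483, -11.15, 89.685, 9.013, 51.709, -12.324], TCP at [0.148, 0.607, 0.405] pointing down, gripper open.
Joint ranges: [-172.22, 172.22], [-26.19, 119.32], [-84.43, 86.54], [7.71, 146.69], [-57.33, 237.33], [2.42, 119.75], [-152.13, 152.13]. Speed limits (degrees/s): [147.25, 147.25, 180, 180, 180, 180, 180].

### API

Orientations are given as a 3x3 rotation matrix whose columns are the frame's x, y, z axes.
In Python, from station import env gives the robot as it stands.
- The arm moves only by the tool step_arm, never from a script. Its argument "plan" is a list of rows, each an object with "hand": the closure, from -1 (fully open) to 1 (shut); "slide": the shift along the tool's x, y, z in m, a list of three; "rot": the turn, a rotation vector about the tool's x, y, z in rad, a list of three. In form: [{"hand": hand, "slide": [tx, ty, tz], "rot": [wx, wy, wz]}, ...]. A call has 1 to 20 rows; each row is the pose to reach, as a shift and turn from the pose measured when the call began, along the tool's axes at that moment; what a row does not reach only later rows make up. A row lasts 1/8 s, in which the tool goes at most 62.5 mm and 10.7 degrees, less where a joint would pass 70% of its speed; a pose out of reach is approached as far as the arm can. A call with a gripper value outside its range is refused whole. The fingers move at their own pace and stop on an object; "squeeze" is the grip in N (left out, the last holds). Time passes only in rows, so rows that repeat a pose let the fingers close. It gives the time, the measured TCP pose, the force and the opening at its end, in the units of the state.
- env.read_state(): the state, without advancing time (a new reading comes with each control period).
- env.capture(name): name is "scene" or "top" or "wrist"; returns a dict with "pixels" (480x640x3 uint8, blue, green, red), "vertical_fov" (degrees; the focal length in pixels is half the picture's height over the tangent of half this angle, whatever the lens; pixels are square), "cx", "cy" (the principal point, pixels), "rvec" (rotation vector, rad) and "tvec" (3), from world to camera coordinates, as OpenCV has them. Camera axes: x right, y down, z forward; pixel columns grow to the right and rows downward; lengths in m; the calibration is good to about 2 mm. A picture is of the moment at which its call begins. There is no depth.
- env.job_done(): hands the job in, once; it reports no verdict.
Trained networks look in a picture, given as the dict that the camera call returned (one of the last four; its "shot" number tells which), for a name from the list of things; names that differ only in an ending like _2 or _b are one class to them, and where a whole thing is asked for, a point or a joint stands for the part that bears it (a point fixed in the world has none). Each returns a list of dicts, best first, with "confidence" (0 to 1); they miss things now and then, are a little off and sometimes report something else, mostly with a low value. They report only what shows in the picture. A call takes as long as a camera call. They do not tell look-alikes from the thing itself.
- env.boxes_of(picture, label): "uv" ([column, row] in pixels, amid what is visible of it).
- env.cut_out(picture, label): "pixels" (480x640 bool, what is visible of it) and "uv" ([column, row] in pixels, amid what is visible of it).
The state is a dict: "clock": time; "joint_positions": joint angles; "joint_vel": joint speeds; "joint_efforts": joint torques, N m; "eef_pos": TCP position; "eef_rot": TCP orientation; "wrist_force": force on the tool from outside, world axes, zero at the start; "ft_torque": the same for the moment, N m; "width": opening from 0.0 (shut) to 1.0 (fully open).
Only numpy, scipy, OpenCV 4.12 (cv2) and the standard library are available. Lean on these libraries where they do the work, as an engineer would, in place of code of your own. Each camera call takes 0.05 s, during which the arm holds its last target. There are 200 camera calls.

### The job

Three empty steel pots have been left standing in a row in front of the low three-sided steel frame on the table. With your fingertips, sweep all three through its open side until each stands wholly inside the frame, upright. Only push them along the table: do not pick up or tip over a pot, and leave the nest of film cups that stands in the row and the roll of tape beside the frame where they are.

Things in the scene. Friction and masses are not known exactly. Their poses are not given: they have to be found in the camera images.
- frame: low steel frame fixed to the table, no floor: three walls 28 mm high, 3 mm thick with a 5 mm rolled top, a 16 mm screw tab outside each end. Origin: on the table, centre of the enclosed 130 x 400 mm. x points to the back wall (inner face x = +65 mm); open side at x = -65, facing the robot within 0.2 rad; end walls at y = +200 and -200. The row of pots and nest stands at x = -145 to -175
- pot_a: empty stainless seasoning pot, one of three alike, standing upright, open at the top: 57 mm across at the rim, about 45 mm at the foot, 40 mm high, about 90 g; a straight upright finger meets it at the rim. Origin: centre of its underside, z up
- pot_b: empty stainless seasoning pot, one of three alike, standing upright, open at the top: 57 mm across at the rim, about 45 mm at the foot, 40 mm high, about 90 g; a straight upright finger meets it at the rim. Origin: centre of its underside, z up
- pot_c: empty stainless seasoning pot, one of three alike, standing upright, open at the top: 57 mm across at the rim, about 45 mm at the foot, 40 mm high, about 90 g; a straight upright finger meets it at the rim. Origin: centre of its underside, z up
- nest: nest of green fluted film cups stacked in one another, 72 mm across, 47 mm high, light, standing in one of the row's four places, 90 to 150 mm from the next pot; to be left alone. Origin: centre of its underside, z up
- tape: roll of masking tape lying flat, 103 mm across, 25 mm high, beside the frame's right-hand end; to be left alone. Origin: centre of its underside, z up
There are look-alikes about, which are no part of the job. Leave any black, brown or purple look-alike of the pot_c alone.

How it is judged (in metres and radians):
At the end, for the whole second after the job is handed in: Each pot's centre is inside the frame (at least 25 mm behind the line of the open side, between the end walls and in front of the back wall), its foot on the table, upright within 0.2 rad and at rest; nest and tape within 15 mm of where they stood (x of pot_a in the frame of frame between -0.04 and 0.06 m and y of pot_a in the frame of frame between -0.19 and 0.19 m and height (world z) of each of pot_a, pot_b, pot_c below 0.006 m and angle between each of pot_a, pot_b, pot_c's own z axis and vertical below 0.2 rad and linear speed of each of pot_a, pot_b, pot_c below 0.02 m/s and x of pot_b in the frame of frame between -0.04 and 0.06 m and y of pot_b in the frame of frame between -0.19 and 0.19 m and x of pot_c in the frame of frame between -0.04 and 0.06 m and y of pot_c in the frame of frame between -0.19 and 0.19 m and distance of each of nest, tape from where it was at the start of the episode below 0.015 m); the robot touches nothing.
It fails at once if a pot is lifted off the table (over 15 mm) (height (world z) of any of pot_a, pot_b, pot_c above 0.015 m).
It fails at once if a pot is tipped over (over 0.7 rad) (angle between any of pot_a, pot_b, pot_c's own z axis and vertical above 0.7 rad).
It fails at once if the nest or the tape is pushed away (15 mm) or tipped (distance of any of nest, tape from where it was at the start of the episode above 0.015 m or angle between any of nest, tape's own z axis and vertical above 0.3 rad).
It also fails if it takes over 72 s, if anything falls off the work surface, if the arm or the gripper's body presses on something with over 40 N, if the wrist force passes 120 N, or if a joint passes its speed limit or range.

## Working session

There is one attempt and no reset: what is moved stays moved. The work goes in short steps, Python scripts to look and compute and a tool call to move; the robot and the scene stay as the last step left them, time stands still between calls to the robot, and variables do not carry over. Pictures are saved under pics/ and viewed, about 8 in all and at most 12, crops included, and the job is handed in when it is done.

Besides the shell and the picture viewer there is one more tool, called after "Emit:" as name([rows], argument=value, ...), one row to a line, values as JSON. step_arm: Moves the arm, as the interface text tells. Its arguments: {"type":"object","properties":{"plan":{"type":"array"},"squeeze":{"type":"number"}},"required":["plan"]}

```bash
mkdir -p pics
cat > h.py <<'E'
import numpy as np, cv2
from station import env
def ray(p,uv,z):
    R=cv2.Rodrigues(np.array(p["rvec"],float))[0]; t=np.array(p["tvec"],float).ravel()
    f=240/np.tan(np.radians(p["vertical_fov"]/2))
    d=R.T@np.array([(uv[0]-p["cx"])/f,(uv[1]-p["cy"])/f,1.]); c=-R.T@t
    return c+d*(z-c[2])/d[2]
def proj(p,X):
    R=cv2.Rodrigues(np.array(p["rvec"],float))[0]; t=np.array(p["tvec"],float).ravel()
    f=240/np.tan(np.radians(p["vertical_fov"]/2)); q=R@np.array(X,float)+t
    return np.array([p["cx"]+f*q[0]/q[2],p["cy"]+f*q[1]/q[2]])
E
python3 - <<'E'
from h import *
s=env.read_state(); print(s["clock"],s["eef_pos"],s["eef_rot"],s["width"],s["wrist_force"])
for n in("top","scene"):
    p=env.capture(n); cv2.imwrite(f"pics/{n}0.png",p["pixels"])
    R=cv2.Rodrigues(np.array(p["rvec"],float))[0]; print(n,"cam",-R.T@np.array(p["tvec"],float).ravel(),p["vertical_fov"])
    for l,z in(("pot_a",.04),("nest",.047),("tape",.025),("frame",.0)):
        for d in env.boxes_of(p,l): print(l,round(d["confidence"],2),np.round(d["uv"]),ray(p,d["uv"],z).round(3))
E
```

```text
0.0 [0.14777835 0.60693725 0.40386945] [[-9.71652437e-01  2.36413761e-01 -2.74657104e-04]
 [ 2.36413860e-01  9.71650697e-01 -1.84649551e-03]
 [-1.69666183e-04 -1.85908461e-03 -9.99998258e-01]] 1.0004836810582685 [0.62107549 0.54024658 0.76749945]
top cam [0.31586752 0.0480296  0.99989822] 55.54247335148774
pot_a 0.94 [240. 240.] [0.487 0.217 0.04 ]
pot_a 0.94 [191. 260.] [0.442 0.317 0.04 ]
pot_a 0.93 [410. 273.] [ 0.423 -0.146  0.04 ]
pot_a 0.72 [248. 294.] [0.374 0.196 0.04 ]
pot_a 0.62 [160. 235.] [0.495 0.387 0.04 ]
pot_a 0.55 [346. 263.] [ 0.442 -0.008  0.04 ]
nest 0.46 [303. 240.] [0.488 0.083 0.047]
tape 0.59 [461. 211.] [ 0.565 -0.265  0.025]
frame 0.63 [342. 159.] [ 0.69 -0.    0.  ]
scene cam [ 0.02318214 -0.41889406  0.59646083] 57.928893587683376
pot_a 0.96 [252. 212.] [0.463 0.202 0.04 ]
pot_a 0.9 [218. 177.] [0.494 0.366 0.04 ]
pot_a 0.79 [366. 314.] [ 0.418 -0.151  0.04 ]
pot_a 0.78 [314. 270.] [ 0.431 -0.017  0.04 ]
pot_a 0.66 [222. 239.] [0.365 0.174 0.04 ]
pot_a 0.65 [210. 204.] [0.417 0.292 0.04 ]
nest 0.81 [284. 246.] [0.431 0.065 0.047]
tape 0.85 [451. 332.] [ 0.498 -0.269  0.025]
frame 0.63 [365. 312.] [ 0.449 -0.127  0.   ]
frame 0.6 [393. 222.] [ 0.694 -0.005  0.   ]
```

View pics/top0.png

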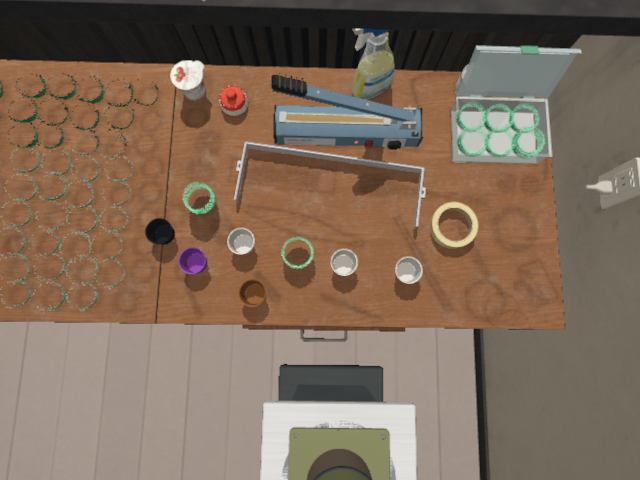

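View pics/scene0.png

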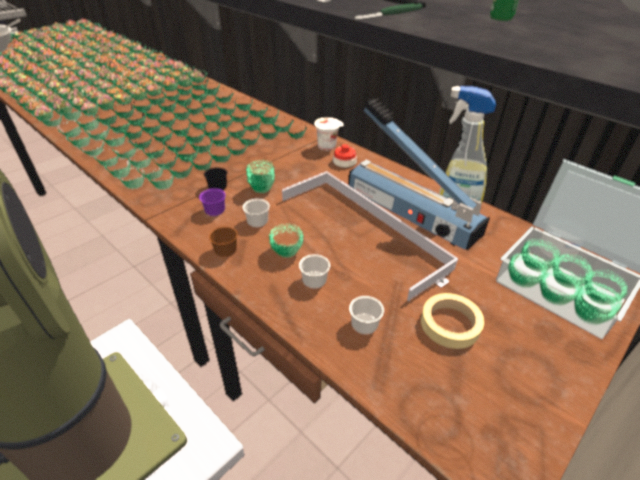

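Top picture: the steel pots are at (240,241), (344,263) and (408,270). The nest in the row is at (298,252), the tape at (455,226), and the frame corners at about (247,147), (423,168), (237,197) and (418,223). Candidates for a pot are these three steel ones plus the black (160,232), purple (193,262) and brown (252,294) look-alikes, which I leave alone. There is a second green nest at (199,198). I choose the three steel pots and check them in a crop.

```bash
cat >> h.py <<'E'
def hullc(p,x,y,lv):
    a=np.linspace(0,2*np.pi,60)
    P=np.array([proj(p,[x+r*np.cos(t),y+r*np.sin(t),z]) for z,r in lv for t in a],np.float32)
    m=cv2.moments(cv2.convexHull(P)); return np.array([m["m10"],m["m01"]])/m["m00"]
LV={"pot_a":((.04,.0285),(0,.0225)),"nest":((.047,.036),(0,.024)),"tape":((.025,.0515),(0,.0515))}
def locate(p,label):
    out=[]
    for d in env.cut_out(p,label):
        m=d["pixels"].astype(np.uint8)
        c=max(cv2.findContours(m,0,1)[0],key=len); M=cv2.moments(cv2.convexHull(c))
        if M["m00"]<30: continue
        uv=np.array([M["m10"],M["m01"]])/M["m00"]; g=uv.copy()
        for _ in range(5):
            X=ray(p,g,.03); g=g+uv-hullc(p,X[0],X[1],LV[label])
        col=np.median(p["pixels"][d["pixels"]],axis=0)
        out.append((round(d["confidence"],2),uv.round(1),ray(p,g,.03)[:2].round(4),col))
    return out
E
python3 - <<'E'
from h import *
for n in("top","scene"):
    p=env.capture(n)
    for l in LV:
        for o in locate(p,l): print(n,l,*o)
    if n=="top":
        c=p["pixels"][135:295,228:438]; cv2.imwrite("pics/crop0.png",cv2.resize(c,None,fx=3.7,fy=3.7,interpolation=cv2.INTER_CUBIC))
E
```

```text
top pot_a 0.94 [158.9 231.9] [0.503  0.3931] [25. 24. 23.]
top pot_a 0.78 [251.3 292.7] [0.3761 0.1877] [ 37.  65. 102.]
top pot_a 0.76 [192.2 260.5] [0.4421 0.3167] [124.  51. 103.]
top pot_a 0.63 [408.2 270.2] [ 0.4297 -0.1423] [154. 163. 167.]
top pot_a 0.62 [343. 262.] [ 0.4442 -0.0031] [155. 164. 168.]
top pot_a 0.62 [240.3 241.3] [0.4851 0.217 ] [152. 162. 166.]
top nest 0.69 [297.9 243.9] [0.4801 0.0934] [123. 162. 137.]
top nest 0.24 [407.8 270.2] [ 0.4287 -0.1396] [154. 163. 167.]
top tape 0.94 [453.1 225.3] [ 0.5348 -0.2489] [152. 199. 217.]
scene pot_a 0.94 [215.9 178.3] [0.5014 0.3908] [26. 25. 26.]
scene pot_a 0.78 [314.3 271.1] [ 0.4407 -0.0079] [145. 158. 169.]
scene pot_a 0.71 [224. 241.] [0.3738 0.1833] [30. 55. 93.]
scene pot_a 0.65 [365.8 314.4] [ 0.4273 -0.1445] [147. 159. 171.]
scene pot_a 0.64 [256.3 212.5] [0.4818 0.213 ] [143. 156. 167.]
scene pot_a 0.56 [213.4 201.4] [0.4401 0.3139] [113.5  45.   97. ]
scene nest 0.72 [285.8 244.1] [0.45   0.0812] [ 91. 134.  84.]
scene tape 0.78 [451.6 321.1] [ 0.5306 -0.2515] [125. 181. 215.]
```

View pics/crop0.png

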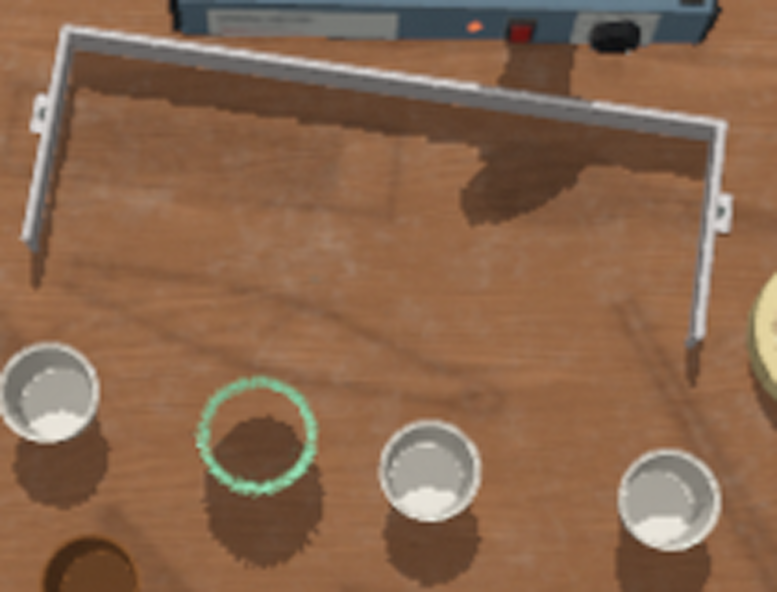

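The crop shows the three steel pots at crop (50,393), (430,470) and (669,500), with the green nest at (259,435). The frame's rolled top has corners at (68,33), (722,125), (28,240) and (697,340).

```bash
cat >> h.py <<'E'
def framefit(p):
    px=np.array([[68,33],[722,125],[28,240],[697,340]])/3.7+[228,135]-.35
    W=np.array([ray(p,u,.028)[:2] for u in px]); M=np.array([[.0665,.2015],[.0665,-.2015],[-.065,.2015],[-.065,-.2015]])
    a=M-M.mean(0); b=W-W.mean(0)
    th=np.arctan2((a[:,0]*b[:,1]-a[:,1]*b[:,0]).sum(),(a*b).sum()); R=np.array([[np.cos(th),-np.sin(th)],[np.sin(th),np.cos(th)]])
    o=W.mean(0)-R@M.mean(0); return th,R,o,W,(W-(M@R.T+o))
E
python3 - <<'E'
from h import *
p=env.capture("top"); th,R,o,W,e=framefit(p); print("yaw",th,"o",o,W.round(3),e.round(4))
n=ray(p,np.array([259,435])/3.7+[228,135]-.35,.047)[:2]
for k,x in dict(L=[.4835,.215],M=[.4425,-.0055],Rt=[.4285,-.1435],nest=n,brown=[.375,.185],tape=[.533,-.25]).items(): print(k,np.round(x,4),"in frame",(R.T@(np.array(x)-o)).round(4))
s=env.read_state(); print(s["clock"])
E
```

```text
yaw -0.12738381161791323 o [0.61847175 0.02705324] [[ 0.71   0.217]
 [ 0.661 -0.181]
 [ 0.579  0.234]
 [ 0.527 -0.163]] [[-0.0001 -0.0011]
 [ 0.0019  0.0003]
 [-0.0003 -0.0007]
 [-0.0015  0.0016]]
L [0.4835 0.215 ] in frame [-0.1578  0.1693]
M [ 0.4425 -0.0055] in frame [-0.1704 -0.0546]
Rt [ 0.4285 -0.1435] in frame [-0.1668 -0.1933]
nest [0.4621 0.0933] in frame [-0.1635  0.0459]
brown [0.375 0.185] in frame [-0.2616  0.1257]
tape [ 0.533 -0.25 ] in frame [-0.0496 -0.2857]
0.95
```

```bash
cat >> h.py <<'E'
TH=-.1274; FO=np.array([.6185,.0271])
def f2w(v): c,s=np.cos(TH),np.sin(TH); return FO+np.array([[c,-s],[s,c]])@np.array(v,float)
def w2f(v): c,s=np.cos(TH),np.sin(TH); return np.array([[c,s],[-s,c]])@(np.array(v,float)-FO)
def goto(x,y,z,heading=None):
    "slide and tool-z turn (rad) to a world point; heading deg is the push direction (= -tool x)"
    s=env.read_state(); R=np.array(s["eef_rot"]); sl=R.T@(np.array([x,y,z])-s["eef_pos"])
    h=np.degrees(np.arctan2(-R[1,0],-R[0,0])); 
    return dict(slide=sl.round(4),rz=None if heading is None else round(float(-np.radians((heading-h+180)%360-180)),3),h=round(float(h),2))
def line(pot,end,off=.05):
    pot=np.array(pot);e=f2w(end);d=(e-pot)/np.linalg.norm(e-pot)
    return np.degrees(np.arctan2(d[1],d[0])),pot-off*d,e-.0335*d,np.linalg.norm(e-pot)
E
python3 - <<'E'
from h import *
for n,p,e in(("L",(.4835,.215),(0,.125)),("M",(.4425,-.0055),(0,-.03)),("R",(.4285,-.1435),(0,-.12))):
    h,a,b,l=line(p,e); print(n,h,a,b,l,goto(*a,.30,h))
E
```

```text
L -22.9573401542267 [0.43746022 0.23450228] [0.60353531 0.16415348] 0.16386043664499864 {'slide': array([-0.3696, -0.2937,  0.1047]), 'rz': 0.162, 'h': -13.68}
M 0.9459681614148868 [ 0.39250681 -0.00632548] [ 0.5811929  -0.00320994] 0.17221180156525465 {'slide': array([-0.3829, -0.5383,  0.1047]), 'rz': -0.255, 'h': -13.68}
R 16.442181583628987 [ 0.38054471 -0.15765238] [ 0.57112328 -0.10140957] 0.18220441668564208 {'slide': array([-0.4071, -0.6882,  0.1046]), 'rz': -0.526, 'h': -13.68}
```

Emit:
step_arm([
  {"hand":0.18,"slide":[-0.05,-0.04,0.0],"rot":[0,0,0.02]},
  {"hand":0.18,"slide":[-0.09,-0.07,0.0],"rot":[0,0,0.04]},
  {"hand":0.18,"slide":[-0.14,-0.11,0.0],"rot":[0,0,0.06]},
  {"hand":0.18,"slide":[-0.18,-0.145,0.02],"rot":[0,0,0.08]},
  {"hand":0.18,"slide":[-0.23,-0.18,0.04],"rot":[0,0,0.1]},
  {"hand":0.18,"slide":[-0.27,-0.215,0.06],"rot":[0,0,0.12]},
  {"hand":0.18,"slide":[-0.32,-0.25,0.08],"rot":[0,0,0.14]},
  {"hand":0.18,"slide":[-0.37,-0.294,0.105],"rot":[0,0,0.162]},
  {"hand":0.18,"slide":[-0.37,-0.294,0.105],"rot":[0,0,0.162]},
  {"hand":0.18,"slide":[-0.37,-0.294,0.105],"rot":[0,0,0.162]},
], squeeze=20)

```text
clock: 2.2
eef_pos: [0.438, 0.234, 0.2996]
eef_rot: [[-0.92, 0.391, -0.0], [0.391, 0.92, 0.0], [0.0, 0.0, -1.0]]
wrist_force: [0.8, 0.6, 0.6]
width: 0.41
```

Run:
```python
from h import *
s=env.read_state(); print(s["clock"],s["eef_pos"],s["width"],s["wrist_force"])
print(goto(.4375,.2345,.195,-22.96))
```

```text
2.2 [0.4380236  0.23400243 0.2996084 ] 0.41031280810817655 [0.76006129 0.64288159 0.56482236]
{'slide': array([0.0006, 0.0002, 0.1046]), 'rz': -0.001, 'h': -23.03}
```

Accurate. I descend to TCP z 0.195, then look at the tip height and clearances.

Emit:
step_arm([
  {"hand":0.18,"slide":[0,0,0.03],"rot":[0,0,0]},
  {"hand":0.18,"slide":[0,0,0.06],"rot":[0,0,0]},
  {"hand":0.18,"slide":[0,0,0.085],"rot":[0,0,0]},
  {"hand":0.18,"slide":[0,0,0.105],"rot":[0,0,0]},
  {"hand":0.18,"slide":[0,0,0.105],"rot":[0,0,0]},
])

```text
clock: 2.82
eef_pos: [0.4368, 0.2363, 0.1941]
eef_rot: [[-0.922, 0.388, -0.002], [0.388, 0.922, 0.001], [0.002, 0.0, -1.0]]
wrist_force: [0.4, 1.3, -0.3]
width: 0.414
```

Run:
```python
from h import *
s=env.read_state(); print(s["eef_pos"],s["wrist_force"])
p=env.capture("scene"); c=p["pixels"][60:300,130:450]; cv2.imwrite("pics/s1.png",cv2.resize(c,None,fx=2.4,fy=2.4,interpolation=cv2.INTER_CUBIC))
for z in(0,.01,.02,.03): print(z,(proj(p,[*s["eef_pos"][:2],z])-[130,60])*2.4)
```

```text
[0.4367804  0.23627398 0.19413146] [ 0.3866718   1.3037982  -0.26236232]
0 [250.82262965 396.36144304]
0.01 [249.56946753 387.75665161]
0.02 [248.29911639 379.03383249]
0.03 [247.01122015 370.19054052]
```

View pics/s1.png

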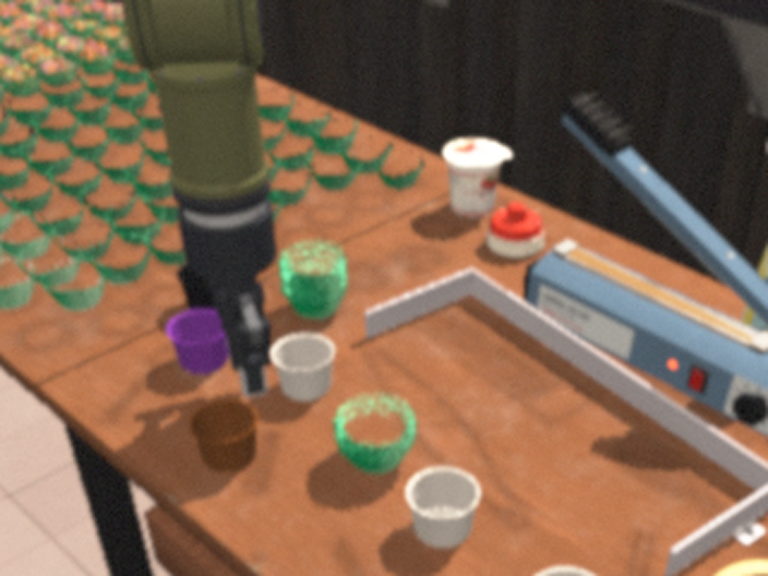

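The fingertips (crop ~(253,390)) stand low behind the left pot (303,365), clear of the brown one. I push now.

Emit:
step_arm([
  {"hand":0.18,"slide":[-0.01,-0.001,0],"rot":[0,0,0]},
  {"hand":0.18,"slide":[-0.02,-0.001,0],"rot":[0,0,0]},
  {"hand":0.18,"slide":[-0.03,-0.001,0],"rot":[0,0,0]},
  {"hand":0.18,"slide":[-0.04,-0.001,0],"rot":[0,0,0]},
  {"hand":0.18,"slide":[-0.05,-0.001,0],"rot":[0,0,0]},
  {"hand":0.18,"slide":[-0.06,-0.001,0],"rot":[0,0,0]},
  {"hand":0.18,"slide":[-0.07,-0.001,0],"rot":[0,0,0]},
  {"hand":0.18,"slide":[-0.08,-0.001,0],"rot":[0,0,0]},
  {"hand":0.18,"slide":[-0.09,-0.001,0],"rot":[0,0,0]},
  {"hand":0.18,"slide":[-0.1,-0.001,0],"rot":[0,0,0]},
])

```text
clock: 4.12
eef_pos: [0.5295, 0.1959, 0.1948]
eef_rot: [[-0.922, 0.388, -0.001], [0.388, 0.922, 0.002], [0.001, 0.001, -1.0]]
wrist_force: [-1.2, 0.0, 1.2]
width: 0.408
```

Run:
```python
from h import *
s=env.read_state(); print(s["clock"],s["eef_pos"],s["wrist_force"],goto(.6035,.1642,.195,-22.96))
p=env.capture("scene"); c=p["pixels"][60:300,130:450]; cv2.imwrite("pics/s2.png",cv2.resize(c,None,fx=2.4,fy=2.4,interpolation=cv2.INTER_CUBIC))
for o in locate(p,"pot_a"): print(*o,w2f(o[2]))
```

```text
4.125 [0.52954834 0.19594466 0.19476329] [-1.17820871  0.03128474  1.21878025] {'slide': array([-0.0805, -0.0005, -0.0003]), 'rz': 0.002, 'h': -22.85}
0.95 [365.9 314.2] [ 0.4278 -0.1443] [151. 163. 175.] [-0.16737715 -0.19424042]
0.74 [215.7 178.3] [0.501 0.391] [27. 26. 27.] [-0.16278328  0.34602177]
0.7 [294.1 205.4] [0.5592 0.1742] [141. 153. 164.] [-0.07750929  0.13837344]
0.67 [213.  201.2] [0.4398 0.3151] [117.  47.  99.] [-0.21384377  0.26296109]
```

View pics/s2.png

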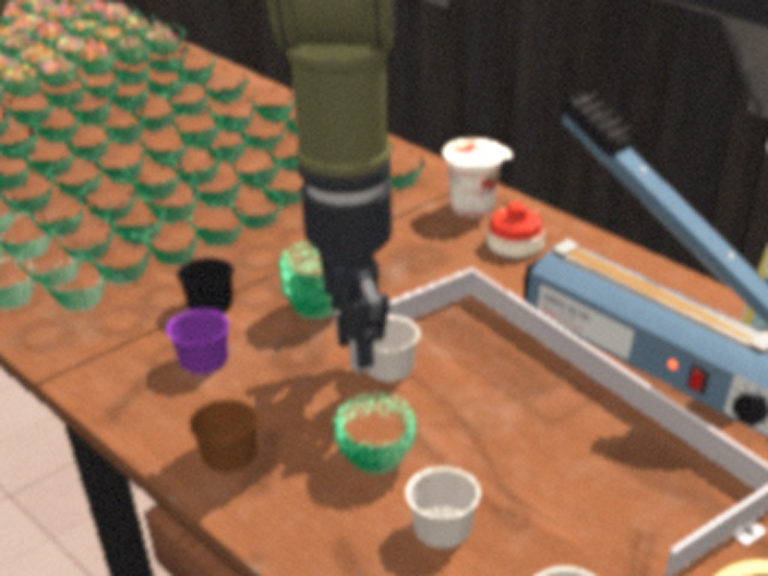

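The pot (390,348) is upright in the cradle and clear of the nest (375,430). I continue 80 mm, back off, then raise.

Emit:
step_arm([
  {"hand":0.18,"slide":[-0.01,0,0],"rot":[0,0,0]},
  {"hand":0.18,"slide":[-0.02,0,0],"rot":[0,0,0]},
  {"hand":0.18,"slide":[-0.03,0,0],"rot":[0,0,0]},
  {"hand":0.18,"slide":[-0.04,0,0],"rot":[0,0,0]},
  {"hand":0.18,"slide":[-0.05,0,0],"rot":[0,0,0]},
  {"hand":0.18,"slide":[-0.06,0,0],"rot":[0,0,0]},
  {"hand":0.18,"slide":[-0.07,0,0],"rot":[0,0,0]},
  {"hand":0.18,"slide":[-0.08,0,0],"rot":[0,0,0]},
  {"hand":0.18,"slide":[-0.08,0,0],"rot":[0,0,0]},
  {"hand":0.18,"slide":[-0.065,0,0],"rot":[0,0,0]},
  {"hand":0.18,"slide":[-0.05,0,0],"rot":[0,0,0]},
  {"hand":0.18,"slide":[-0.05,0,-0.05],"rot":[0,0,0]},
  {"hand":0.18,"slide":[-0.05,0,-0.1],"rot":[0,0,0]},
  {"hand":0.18,"slide":[-0.05,0,-0.1],"rot":[0,0,0]},
])

```text
clock: 5.98
eef_pos: [0.5772, 0.1767, 0.2988]
eef_rot: [[-0.921, 0.39, 0.009], [0.39, 0.921, 0.005], [-0.006, 0.008, -1.0]]
wrist_force: [-0.2, 0.8, -0.0]
width: 0.408
```

Run:
```python
from h import *
for n in("scene","top"):
    p=env.capture(n)
    for o in locate(p,"pot_a"): print(n,*o,w2f(o[2]))
h,a,b,l=line((.4425,-.0055),(0,-.03)); print(h,a,b,goto(*a,.295,h),env.read_state()["clock"])
```

```text
scene 0.95 [325.8 196.7] [0.6352 0.1478] [146. 158. 170.] [0.00122904 0.12184363]
scene 0.82 [314.3 270.7] [ 0.4415 -0.0071] [149. 161. 173.] [-0.17122022 -0.05641168]
scene 0.79 [213.4 202.2] [0.4381 0.311 ] [114.  47.  99.] [-0.21500906  0.25867832]
scene 0.76 [366.2 314.6] [ 0.4274 -0.1452] [149. 162. 174.] [-0.16765956 -0.19518394]
scene 0.71 [215.5 178.4] [0.5006 0.391 ] [27. 26. 27.] [-0.16318004  0.34597094]
scene 0.67 [223.3 241.5] [0.3718 0.1828] [31. 56. 94.] [-0.26448321  0.12309352]
top 0.91 [159.4 231.8] [0.5031 0.392 ] [27. 26. 25.] [-0.16082736  0.34728048]
top 0.6 [407.7 270.3] [ 0.4295 -0.1411] [161. 170. 174.] [-0.16609751 -0.19085036]
top 0.56 [191.7 261.3] [0.4403 0.3177] [130.  54. 109.] [-0.21367817  0.26560354]
0.9459681614148868 [ 0.39250681 -0.00632548] [ 0.5811929  -0.00320994] {'slide': array([ 0.0977, -0.2388, -0.0012]), 'rz': -0.417, 'h': -22.93} 6.175
```

The left pot is at frame (0.001, 0.122), inside. Next is the middle pot.

Emit:
step_arm([
  {"hand":0.18,"slide":[0.02,-0.04,0],"rot":[0,0,-0.07]},
  {"hand":0.18,"slide":[0.035,-0.08,0],"rot":[0,0,-0.14]},
  {"hand":0.18,"slide":[0.05,-0.12,0],"rot":[0,0,-0.21]},
  {"hand":0.18,"slide":[0.065,-0.16,0],"rot":[0,0,-0.28]},
  {"hand":0.18,"slide":[0.08,-0.2,0],"rot":[0,0,-0.35]},
  {"hand":0.18,"slide":[0.098,-0.239,0],"rot":[0,0,-0.417]},
  {"hand":0.18,"slide":[0.098,-0.239,0],"rot":[0,0,-0.417]},
  {"hand":0.18,"slide":[0.098,-0.239,0],"rot":[0,0,-0.417]},
  {"hand":0.18,"slide":[0.098,-0.239,0],"rot":[0,0,-0.417]},
])

```text
clock: 7.3
eef_pos: [0.3931, -0.0056, 0.2935]
eef_rot: [[-1.0, -0.018, -0.0], [-0.018, 1.0, 0.001], [0.0, 0.001, -1.0]]
wrist_force: [-0.3, 0.4, 0.3]
width: 0.414
```

Run:
```python
from h import *
s=env.read_state(); print(s["eef_pos"],s["joint_positions"])
h,a,b,l=line((.4425,-.0055),(0,-.03)); print(goto(*a,.195,h))
```

```text
[ 0.39306826 -0.0055693   0.29347901] [  1.39106246  37.33794679 -11.46739203 134.182632    37.3766388
  11.32134966  46.41180917]
{'slide': array([ 0.0006, -0.0009,  0.0985]), 'rz': 0.001, 'h': 1.02}
```

Emit:
step_arm([
  {"hand":0.18,"slide":[0,0,0.03],"rot":[0,0,0]},
  {"hand":0.18,"slide":[0,0,0.055],"rot":[0,0,0]},
  {"hand":0.18,"slide":[0,-0.001,0.08],"rot":[0,0,0]},
  {"hand":0.18,"slide":[0,-0.001,0.098],"rot":[0,0,0]},
  {"hand":0.18,"slide":[0,-0.001,0.098],"rot":[0,0,0]},
  {"hand":0.18,"slide":[0,-0.001,0.098],"rot":[0,0,0]},
])

```text
clock: 8.05
eef_pos: [0.3939, -0.0056, 0.1945]
eef_rot: [[-1.0, -0.019, 0.001], [-0.019, 1.0, 0.003], [-0.001, 0.003, -1.0]]
wrist_force: [-0.5, -0.0, -0.6]
width: 0.411
```

Run:
```python
from h import *
s=env.read_state(); print(s["eef_pos"],s["joint_positions"])
h,a,b,l=line((.4425,-.0055),(0,-.03)); print(goto(*b,.195,h))
p=env.capture("scene")
for l in("pot_a","nest"): 
    for o in locate(p,l): print(*o,w2f(o[2]))
```

```text
[ 0.39394408 -0.00556053  0.19451122] [  8.77170889  52.80155765 -23.99450409 136.06639284 108.31004988
  19.79041149 -24.57215319]
{'slide': array([-0.1873, -0.0011, -0.0002]), 'rz': 0.002, 'h': 1.06}
0.87 [216.2 178.3] [0.5019 0.3903] [28. 27. 28.] [-0.16180164  0.34544179]
0.77 [327.1 197.7] [0.6344 0.143 ] [152. 165. 176.] [0.00104539 0.11698088]
0.77 [213.3 201.8] [0.4388 0.3126] [120.  49. 104.] [-0.21451802  0.26035429]
0.74 [223.7 241.4] [0.3726 0.1827] [ 34.  60. 101.] [-0.26367698  0.12309597]
0.68 [320.4 278.6] [ 0.4345 -0.0299] [139. 151. 162.] [-0.17526662 -0.07991629]
0.64 [391.3 240.6] [ 0.616  -0.0562] [139. 142. 152.] [ 0.008104   -0.08294254]
0.61 [366.1 314.2] [ 0.428  -0.1446] [156. 170. 182.] [-0.16714066 -0.19451257]
```

Run:
```python
from h import *
a=env.capture("scene")["pixels"][180:340,200:420]; b=env.capture("top")["pixels"][200:320,220:440]
cv2.imwrite("pics/s3.png",np.vstack([cv2.resize(a,(660,330)),cv2.resize(b,(660,270))]))
```

```text
(no output)
```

View pics/s3.png

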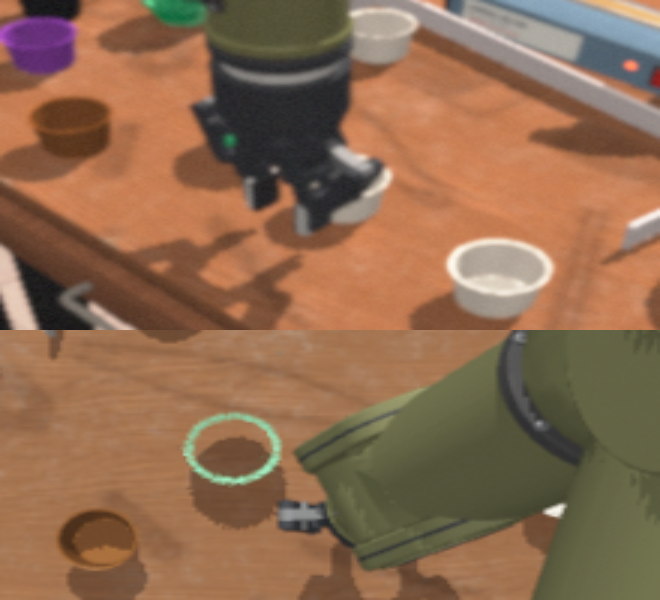

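The middle pot (crop ~(360,195)) stands upright in front of the two fingers, partly hidden by them, which explains the shifted estimate. The nest (232,450) is untouched.

Emit:
step_arm([
  {"hand":0.18,"slide":[-0.01,-0.001,0],"rot":[0,0,0]},
  {"hand":0.18,"slide":[-0.02,-0.001,0],"rot":[0,0,0]},
  {"hand":0.18,"slide":[-0.03,-0.001,0],"rot":[0,0,0]},
  {"hand":0.18,"slide":[-0.04,-0.001,0],"rot":[0,0,0]},
  {"hand":0.18,"slide":[-0.05,-0.001,0],"rot":[0,0,0]},
  {"hand":0.18,"slide":[-0.06,-0.001,0],"rot":[0,0,0]},
  {"hand":0.18,"slide":[-0.07,-0.001,0],"rot":[0,0,0]},
  {"hand":0.18,"slide":[-0.08,-0.001,0],"rot":[0,0,0]},
  {"hand":0.18,"slide":[-0.09,-0.001,0],"rot":[0,0,0]},
  {"hand":0.18,"slide":[-0.1,-0.001,0],"rot":[0,0,0]},
])

```text
clock: 9.55
eef_pos: [0.4934, -0.0052, 0.1961]
eef_rot: [[-1.0, -0.018, -0.0], [-0.018, 1.0, 0.001], [0.0, 0.001, -1.0]]
wrist_force: [-0.3, 0.3, -0.3]
width: 0.411
```

Run:
```python
from h import *
s=env.read_state(); print(s["eef_pos"],s["joint_positions"])
print(goto(.5812,-.0032,.195,.95))
p=env.capture("scene")
for l in("pot_a","nest"): 
    for o in locate(p,l): print(*o,w2f(o[2]))
```

```text
[ 0.49340186 -0.00518243  0.19609194] [  8.71482979  52.72189929 -22.16881699 119.4128845   61.03434193
  20.02178371  26.40991524]
{'slide': array([-0.0878,  0.0004,  0.0011]), 'rz': 0.002, 'h': 1.06}
0.92 [365.5 314.2] [ 0.4272 -0.1439] [154. 167. 179.] [-0.16802311 -0.19391989]
0.83 [223.5 241. ] [0.3731 0.1839] [33. 59. 99.] [-0.2633335   0.12434977]
0.8 [333.5 249.2] [0.5122 0.0091] [134. 145. 159.] [-0.1031515  -0.03136014]
0.79 [216.1 178.4] [0.5014 0.3898] [28. 27. 29.] [-0.16223406  0.34488231]
0.74 [213.4 201.4] [0.4401 0.3139] [120.  48. 102.] [-0.21339373  0.26180893]
0.59 [286.2 242.6] [0.4537 0.0841] [ 98. 144. 101.] [-0.17070657  0.03559928]
```

Run:
```python
from h import *
p=env.capture("scene"); print(hullc(p,.527,-.005,LV["pot_a"]))
cv2.imwrite("pics/s4.png",cv2.resize(p["pixels"][180:330,240:440],None,fx=3.5,fy=3.5))
```

```text
[343.76808204 249.09335602]
```

View pics/s4.png

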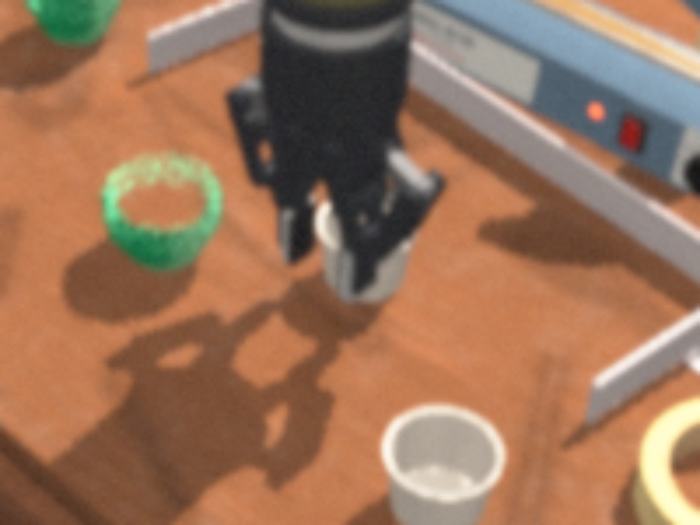

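The pot spans crop columns 315–410, centre ≈ pixel 344, which matches the expected (344,249), so it is upright in the cradle. I continue.

Emit:
step_arm([
  {"hand":0.18,"slide":[-0.01,0,0],"rot":[0,0,0]},
  {"hand":0.18,"slide":[-0.02,0,0],"rot":[0,0,0]},
  {"hand":0.18,"slide":[-0.03,0,0],"rot":[0,0,0]},
  {"hand":0.18,"slide":[-0.04,0,0],"rot":[0,0,0]},
  {"hand":0.18,"slide":[-0.05,0,0],"rot":[0,0,0]},
  {"hand":0.18,"slide":[-0.06,0,0],"rot":[0,0,0]},
  {"hand":0.18,"slide":[-0.07,0,0],"rot":[0,0,0]},
  {"hand":0.18,"slide":[-0.08,0,0],"rot":[0,0,0]},
  {"hand":0.18,"slide":[-0.088,0,0],"rot":[0,0,0]},
  {"hand":0.18,"slide":[-0.088,0,0],"rot":[0,0,0]},
  {"hand":0.18,"slide":[-0.073,0,0],"rot":[0,0,0]},
  {"hand":0.18,"slide":[-0.058,0,0],"rot":[0,0,0]},
  {"hand":0.18,"slide":[-0.058,0,-0.05],"rot":[0,0,0]},
  {"hand":0.18,"slide":[-0.058,0,-0.1],"rot":[0,0,0]},
  {"hand":0.18,"slide":[-0.058,0,-0.1],"rot":[0,0,0]},
])

```text
clock: 11.62
eef_pos: [0.5522, -0.0037, 0.2993]
eef_rot: [[-1.0, -0.018, 0.007], [-0.018, 1.0, 0.002], [-0.007, 0.002, -1.0]]
wrist_force: [-0.1, 0.5, -0.4]
width: 0.406
```

Run:
```python
from h import *
for n in("scene",):
    p=env.capture(n)
    for o in locate(p,"pot_a"): print(n,*o,w2f(o[2]))
h,a,b,l=line((.4285,-.1435),(0,-.12)); print(h,a,b,goto(*a,.295,h),env.read_state()["clock"])
```

```text
scene 0.95 [325.5 196.6] [0.635  0.1484] [149. 161. 173.] [0.00095443 0.12241335]
scene 0.92 [371.4 229.9] [ 0.6144 -0.005 ] [150. 163. 174.] [ 1.17143291e-05 -3.23607766e-02]
scene 0.75 [365.6 314.4] [ 0.427  -0.1442] [151. 164. 176.] [-0.16818337 -0.19424287]
scene 0.72 [215.3 178.5] [0.4999 0.3908] [28. 27. 28.] [-0.16384896  0.34568363]
scene 0.64 [212.7 201.9] [0.4376 0.3133] [117.  47. 100.] [-0.21579724  0.26089615]
scene 0.58 [223.8 241. ] [0.3734 0.1834] [32. 58. 97.] [-0.26297241  0.12389194]
scene 0.38 [411.7 254.6] [ 0.6101 -0.111 ] [133. 136. 147.] [ 0.00921446 -0.13804805]
16.442181583628987 [ 0.38054471 -0.15765238] [ 0.57112328 -0.10140957] {'slide': array([ 0.1731, -0.15  ,  0.0008]), 'rz': -0.269, 'h': 1.04} 11.725
```

The middle pot is at frame (0.000, -0.032). Now the right pot.

Emit:
step_arm([
  {"hand":0.18,"slide":[0.035,-0.03,0],"rot":[0,0,-0.05]},
  {"hand":0.18,"slide":[0.07,-0.06,0],"rot":[0,0,-0.1]},
  {"hand":0.18,"slide":[0.105,-0.09,0],"rot":[0,0,-0.16]},
  {"hand":0.18,"slide":[0.14,-0.12,0],"rot":[0,0,-0.22]},
  {"hand":0.18,"slide":[0.173,-0.15,0],"rot":[0,0,-0.269]},
  {"hand":0.18,"slide":[0.173,-0.15,0],"rot":[0,0,-0.269]},
  {"hand":0.18,"slide":[0.173,-0.15,0],"rot":[0,0,-0.269]},
  {"hand":0.18,"slide":[0.173,-0.15,0.0],"rot":[0,0,-0.269]},
])

```text
clock: 12.72
eef_pos: [0.3815, -0.1568, 0.2955]
eef_rot: [[-0.959, -0.285, 0.001], [-0.285, 0.959, 0.001], [-0.002, 0.001, -1.0]]
wrist_force: [-0.7, 0.2, -0.3]
width: 0.407
```

Run:
```python
from h import *
s=env.read_state(); print(s["eef_pos"],s["joint_positions"])
h,a,b,l=line((.428,-.144),(0,-.12)); print(h,a,b,goto(*a,.195,h))
```

```text
[ 0.38154013 -0.15683193  0.29552133] [ 38.8260654   40.90820078 -36.61857171 130.17621766  58.59006613
  27.12185338  60.51452218]
16.5481165868553 [ 0.38007096 -0.15824102] [ 0.57114086 -0.10146896] {'slide': array([ 0.002 , -0.001 ,  0.1005]), 'rz': -0.0, 'h': 16.53}
```

Emit:
step_arm([
  {"hand":0.18,"slide":[0.002,-0.001,0.03],"rot":[0,0,0]},
  {"hand":0.18,"slide":[0.002,-0.001,0.055],"rot":[0,0,0]},
  {"hand":0.18,"slide":[0.002,-0.001,0.08],"rot":[0,0,0]},
  {"hand":0.18,"slide":[0.002,-0.001,0.1],"rot":[0,0,0]},
  {"hand":0.18,"slide":[0.002,-0.001,0.1],"rot":[0,0,0]},
  {"hand":0.18,"slide":[0.002,-0.001,0.1],"rot":[0,0,0]},
])

```text
clock: 13.48
eef_pos: [0.3804, -0.1578, 0.1959]
eef_rot: [[-0.958, -0.285, 0.002], [-0.285, 0.958, 0.002], [-0.002, 0.001, -1.0]]
wrist_force: [0.5, 0.4, 0.5]
width: 0.412
```

Run:
```python
from h import *
s=env.read_state(); print(s["eef_pos"],s["joint_positions"],goto(.5711,-.1015,.195,16.5))
p=env.capture("scene"); print(hullc(p,.428,-.144,LV["pot_a"]))
for o in locate(p,"pot_a"): print(*o,w2f(o[2]))
```

```text
[ 0.38042711 -0.15777818  0.19588563] [ 31.4128691   52.54788089 -24.92819055 133.00801293  98.15228549
  19.6239854   23.57989594] {'slide': array([-0.1988, -0.0004,  0.0013]), 'rz': 0.001, 'h': 16.57}
[365.85469161 314.03341271]
0.95 [223.7 241. ] [0.3732 0.1836] [ 34.  61. 101.] [-0.2631962   0.12406491]
0.89 [216.1 178.5] [0.5013 0.3898] [29. 28. 30.] [-0.16233325  0.34486961]
0.83 [213.  201.7] [0.4387 0.3136] [122.  50. 105.] [-0.21474427  0.26133348]
0.69 [324.4 197.6] [0.6301 0.1476] [149. 162. 176.] [-0.00380422  0.12099726]
0.6 [356.9 321.7] [ 0.4045 -0.144 ] [140. 152. 163.] [-0.19052644 -0.19690324]
```

Emit:
step_arm([
  {"hand":0.18,"slide":[-0.011,0,0],"rot":[0,0,0]},
  {"hand":0.18,"slide":[-0.022,0,0],"rot":[0,0,0]},
  {"hand":0.18,"slide":[-0.033,0,0],"rot":[0,0,0]},
  {"hand":0.18,"slide":[-0.044,0,0],"rot":[0,0,0]},
  {"hand":0.18,"slide":[-0.055,0,0],"rot":[0,0,0]},
  {"hand":0.18,"slide":[-0.066,0,0],"rot":[0,0,0]},
  {"hand":0.18,"slide":[-0.077,0,0],"rot":[0,0,0]},
  {"hand":0.18,"slide":[-0.088,0,0],"rot":[0,0,0]},
  {"hand":0.18,"slide":[-0.099,0,0],"rot":[0,0,0]},
])

```text
clock: 14.7
eef_pos: [0.4755, -0.1299, 0.1972]
eef_rot: [[-0.959, -0.285, 0.003], [-0.285, 0.959, 0.0], [-0.003, -0.0, -1.0]]
wrist_force: [-0.6, -0.2, 0.3]
width: 0.412
```

Run:
```python
from h import *
s=env.read_state(); print(s["eef_pos"],s["wrist_force"],goto(.5711,-.1015,.195,16.5))
d=np.array([.958,.285]); P=s["eef_pos"][:2]+.0335*d
p=env.capture("scene"); print(hullc(p,*P,LV["pot_a"]), (hullc(p,*P,LV["pot_a"])-[280,180])*3.5)
cv2.imwrite("pics/s5.png",cv2.resize(p["pixels"][180:350,280:500],None,fx=3.5,fy=3.5))
```

```text
[ 0.47551058 -0.12990543  0.19721772] [-0.64466826 -0.19626508  0.2536419 ] {'slide': array([-0.0997,  0.    ,  0.0025]), 'rz': 0.001, 'h': 16.53}
[383.60368857 283.30398763] [362.61290999 361.56395671]
```

View pics/s5.png

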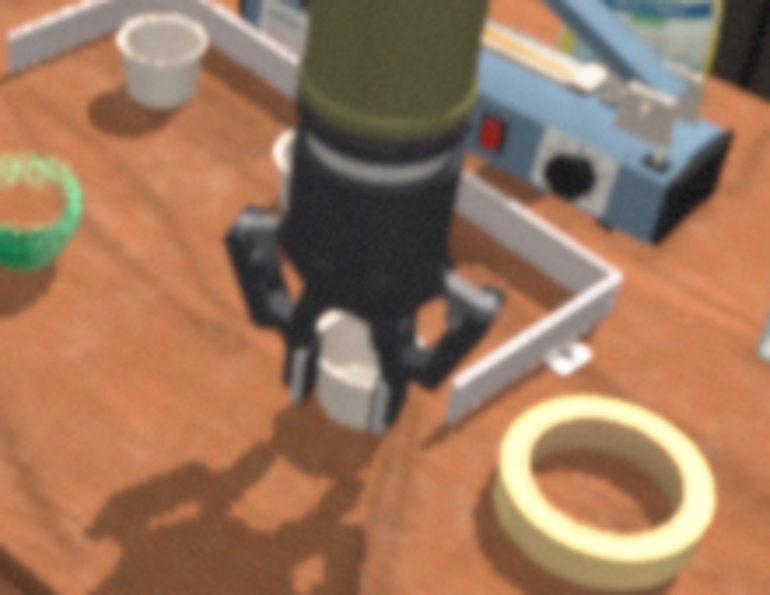

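The pot (crop ~(355,370)) is upright in the cradle. The gripper's outer linkage will pass near the end wall's tip (450,400), so I steer the rest slightly inward by 12 mm for clearance.

Emit:
step_arm([
  {"hand":0.18,"slide":[-0.01,0.002,0],"rot":[0,0,0]},
  {"hand":0.18,"slide":[-0.02,0.005,0],"rot":[0,0,0]},
  {"hand":0.18,"slide":[-0.03,0.008,0],"rot":[0,0,0]},
  {"hand":0.18,"slide":[-0.04,0.01,0],"rot":[0,0,0]},
  {"hand":0.18,"slide":[-0.05,0.012,0],"rot":[0,0,0]},
  {"hand":0.18,"slide":[-0.06,0.012,0],"rot":[0,0,0]},
  {"hand":0.18,"slide":[-0.07,0.012,0],"rot":[0,0,0]},
  {"hand":0.18,"slide":[-0.08,0.012,0],"rot":[0,0,0]},
  {"hand":0.18,"slide":[-0.09,0.012,0],"rot":[0,0,0]},
  {"hand":0.18,"slide":[-0.1,0.012,0],"rot":[0,0,0]},
  {"hand":0.18,"slide":[-0.1,0.012,0],"rot":[0,0,0]},
  {"hand":0.18,"slide":[-0.085,0.012,0],"rot":[0,0,0]},
  {"hand":0.18,"slide":[-0.07,0.012,0],"rot":[0,0,0]},
  {"hand":0.18,"slide":[-0.07,0.012,-0.05],"rot":[0,0,0]},
  {"hand":0.18,"slide":[-0.07,0.012,-0.1],"rot":[0,0,0]},
  {"hand":0.18,"slide":[-0.03,0.012,-0.14],"rot":[0,0,0]},
  {"hand":0.18,"slide":[0.01,0.012,-0.18],"rot":[0,0,0]},
  {"hand":0.18,"slide":[0.05,0.012,-0.2],"rot":[0,0,0]},
  {"hand":0.18,"slide":[0.05,0.012,-0.2],"rot":[0,0,0]},
])

```text
clock: 17.12
eef_pos: [0.4222, -0.1335, 0.3979]
eef_rot: [[-0.959, -0.283, 0.005], [-0.283, 0.959, -0.001], [-0.004, -0.003, -1.0]]
wrist_force: [0.9, 0.0, -0.2]
width: 0.408
```

Run:
```python
from h import *
for n in("top","scene"):
    p=env.capture(n); cv2.imwrite(f"pics/{n}9.png",p["pixels"])
    for l in LV:
        for o in locate(p,l): print(n,l,*o,w2f(o[2]).round(3))
s=env.read_state(); print(s["clock"],s["eef_pos"],s["wrist_force"],s["joint_vel"])
```

```text
top pot_a 0.86 [274.1 173.8] [0.6388 0.1512] [153. 162. 166.] [0.004 0.126]
top pot_a 0.82 [191.8 260.8] [0.4414 0.3175] [127.  52. 105.] [-0.213  0.266]
top pot_a 0.81 [251.6 292.8] [0.3759 0.1871] [ 38.  66. 104.] [-0.261  0.128]
top pot_a 0.8 [377.7 190.5] [ 0.6055 -0.0786] [153. 162. 166.] [ 0.001 -0.106]
top pot_a 0.76 [342.9 183.8] [ 0.619  -0.0016] [154. 163. 168.] [ 0.004 -0.028]
top pot_a 0.72 [159.4 231.7] [0.5034 0.3921] [26. 24. 23.] [-0.161  0.347]
scene pot_a 0.97 [325.7 197.1] [0.6339 0.1471] [145. 158. 169.] [0.    0.121]
scene pot_a 0.89 [213.1 201.7] [0.4389 0.3133] [115.  47.  99.] [-0.215  0.261]
scene pot_a 0.83 [370.5 230. ] [ 0.6129 -0.0039] [146. 158. 170.] [-0.002 -0.031]
scene pot_a 0.65 [223.3 240.8] [0.3731 0.1846] [32. 57. 95.] [-0.263  0.125]
scene pot_a 0.63 [397.4 249.3] [ 0.6028 -0.0813] [147. 160. 171.] [-0.002 -0.11 ]
scene pot_a 0.62 [215.6 178.2] [0.5013 0.3915] [27.  26.  27.5] [-0.163  0.347]
scene nest 0.65 [285.9 242.5] [0.4536 0.0849] [ 94. 138.  92.] [-0.171  0.036]
scene tape 0.93 [451.6 321.2] [ 0.5305 -0.2517] [125.  181.5 216.5] [-0.052 -0.288]
17.525 [ 0.42528284 -0.13199179  0.39648322] [ 0.10841222 -0.01397375  0.33892086] [ 0.20106193 -0.23120428 -0.0196126   0.29252497 -0.04123129 -0.04125706
 -0.02599807]
```

View pics/scene9.png

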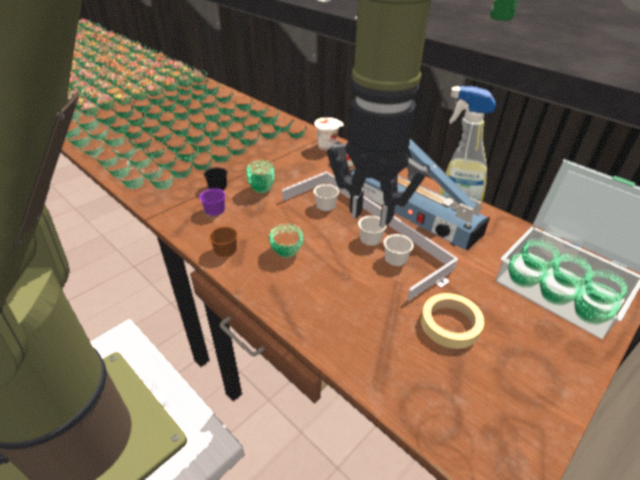

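All three pots stand upright inside the frame, at pixels (326,198), (371,231) and (398,250). The nest (286,241) and tape (452,321) look unmoved. I compare those two patches with the first picture before handing in.

Run:
```python
from h import *
a=cv2.imread("pics/scene0.png"); b=cv2.imread("pics/scene9.png")
for n,(x0,y0,x1,y1) in dict(nest=(266,222,306,262),tape=(416,290,488,352)).items():
    r=cv2.matchTemplate(b[y0-15:y1+15,x0-15:x1+15],a[y0:y1,x0:x1],cv2.TM_CCOEFF_NORMED); _,v,_,l=cv2.minMaxLoc(r); print(n,round(v,3),np.array(l)-15)
env.job_done()
```

```text
nest 0.949 [0 0]
tape 0.999 [0 0]
the job is handed in; nothing more can be done
```

All three steel pots now stand upright inside the frame, and the job is handed in. I pushed each one in from behind with two part-closed fingertips, then backed off and raised the hand clear. The clock read about 17.5 s at the last look, against the 72 s limit.

**Pots:** the last scene view puts the pot centres at about (0.000, 0.121), (-0.002, -0.031) and (-0.002, -0.110) m in the frame's coordinates. The top view agrees within about 6 mm. All are well inside the limits.

**Nest and tape:** image matching against the first picture shows no shift in pixels for either.

**Disagreements and misses:**
- The position estimate for the nest varied by about 5 mm between looks. I put this down to noise in its fluted outline.
- The network did not report the nest or the tape in the last top view, so those two were checked only in the scene view.
- While the fingers hid part of a pot, its estimated position was off by 1–2 cm. The estimates agreed again once the hand was clear.

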